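# Put the slide box away in the tambour store

## Task

The slide box has been left in the mouth of the half-open tambour store. Roll the tambour door up until it is fully open, then push the slide box along the bench (do not lift it) into the store until it sits square against the back stop, then roll the door down until it is fully shut. Leave the jar in the store and the bottles, beaker and dish around it standing where they are.

Things in the scene. Friction and masses are not known exactly. Their poses are not given: they have to be found in the camera images.
- cab: slide store fixed to the bench: half-round roll-top, grey half-disc cheeks (radius 166 mm, 280 mm apart inside), fixed rear shell (radius 161 mm), no floor. Origin on the bench, mid-store, on the axis of the curved track; z up, y along that axis, mouth (covered by the door) on the -x side. Inside, a 40 mm high back stop rail spans the width, its front face at x = 0
- door (a joint): tambour door: 12 aluminium slats in a circular track about the store's y axis, outer face at radius 152 mm. Angle rolled in rad: 0 = fully shut, 1.40 = fully open (end stops at both). Friction holds it where it is left; it takes about 1 to 5 N at the rib, along the track, to move it
- rib (a point): pull rib on the door's lowest slat: flat strip 8 mm thick, 250 mm long along the store's y, standing out radially to 195 mm from the track's axis; this point is half-way along it at 173 mm radius. Its elevation seen from the axis is the joint value + 0.14 rad: low in front when shut, nearly upright on top when open. It may be pushed on either face or on its edge
- box_mid (a point): centre of the slide box (20 mm above the bench): closed flat plastic box, 90 mm along its x, 120 mm along its y, 40 mm high, about 0.3 kg, lying loose in or just in front of the store's mouth, its x roughly along the store's x. Home, its long far side is against the back stop, so this point is at x = -0.045 in the store's frame
- jar: little lidded specimen jar, 32 mm across and 55 mm tall, standing inside the store next to one cheek, about 115 mm from the store's mid-line on the +y side of the store's frame; origin at the centre of its underside; to be left alone
- dropper: dropper bottle, 34 mm across and 85 mm tall, standing on the bench beside the store's mouth (on the -y side of the store's frame); origin at the centre of its underside; to be left alone
- dish: open glass dish, 90 mm across and 14 mm high, on the bench beside the store's mouth (on the +y side of the store's frame); origin at the centre of its underside; to be left alone
- beaker: glass beaker, 70 mm across and 90 mm tall; origin at the centre of its underside; to be left alone
- washbottle: white wash bottle, 68 mm across, 193 mm tall with its spout; origin at the centre of its underside; to be left alone
Things that resemble listed ones, but are neither listed nor needed, are in the scene too. Of the things that look like the part that bears box_mid, the largest one is meant.

How it is judged:
By the outcome, as a careful person would: the job done as asked, in the order asked, and still so for the second after the job is handed in, with the robot touching nothing.
It also fails if it takes over 64 s, if anything falls off the work surface, if the arm or the gripper's body presses on something with over 40 N, if the wrist force passes 120 N, or if a joint passes its speed limit or range.

## Robot

A 6-joint arm with a two-finger parallel gripper is mounted at the origin on the work surface. World frame = base frame: x ahead of the robot, y to its left, z up, the work surface at z = 0. Lengths are in m, angles in rad, forces in N, time in s.
With the tool pointing down it reaches from about 0.35 to 0.975 m from the base axis. Payload 4.9 kg.
Tool frame: the origin (TCP) lies at the very end of the fingers, on their centre line; the grasp point (between the pads) lies 19 mm behind it; z points along the fingers, y is the line along which they close (so a half turn about z gives the same grasp; the last joint's range is limited). The gripper opens to 85 mm and grips with 20 to 120 N. Pads are 22 mm wide; open, the fingers measure 114 mm over their backs; the gripper's body (76 mm by 85 mm) begins 54 mm behind the grasp point. The pads swing forward as they close: fully open they stand 13 mm farther back than shut.
Start: joints at [1.164, 0.053, 1.613, -0, 1.476, -0.119], TCP at [0.177, 0.599, 0.195] pointing down, gripper open.
Joint ranges: [-3.01, 3.01], [-1.01, 2.22], [0.06, 2.58], [-1.02, 4.17], [0.09, 2.62], [-3.14, 3.14]. Speed limits (rad/s): [2.57, 2.57, 3.14, 3.14, 3.14, 3.14].

## Interface

Orientations are given as a rotation vector (axis times angle).
In Python, from station import env, effector, solver, observe, eyes, job, nets gives the robot as it stands. Calls block until the motion is done:
- env.reach(position, orientation): joint-space move of the TCP to a pose.
- env.move_l(position, rotation=None, vel=0.15, force_limit=None): straight line of the TCP; rotation=None keeps the orientation; vel is the mean speed in m/s. With force_limit (N) it stops when the force on the tool has changed by that much, and returns True; else False.
- env.movej(angles): joint-space move.
- effector.open_gripper() and effector.grasp(grasp_force=None): open the fingers fully, or close them until they stop; grasp_force is the grip in N (None keeps the last).
- env.dwell(seconds).
- solver.solve_ik(position, orientation): joint angles nearest the present ones, or None.
- observe(): the state.
- eyes.capture(name): name is "side" or "top" or "wrist"; returns a dict with "frame" (480x640x3 uint8, blue, green, red), "camera_matrix" (3x3 intrinsics, pixels), "rvec" (rotation vector, rad) and "tvec" (3), from world to camera coordinates, as OpenCV has them. Camera axes: x right, y down, z forward; pixel columns grow to the right and rows downward; lengths in m; the calibration is good to about 2 mm. The wrist camera is an equidistant fisheye: a pixel r from the principal point sees the ray r / f radians off the axis. A picture is of the moment at which its call begins. There is no depth.
A pose or a line that the arm cannot do raises env.MotionError and nothing moves.
- job.close_job(): hands the job in; it is judged then, once.
Trained networks look in the newest picture that a camera, given by its name, has taken for a name from the list of things; names that differ only in an ending like _2 or _b are one class to them, and where a whole thing is asked for, a point or a joint stands for the part that bears it (a point fixed in the world has none). Each returns a list of dicts, best first, with "conf" (0 to 1); they miss things now and then, are a little off and sometimes report something else, mostly with a low value. They report only what shows in the picture. A call takes as long as a camera call. They do not tell look-alikes from the thing itself.
- nets.silhouettes(camera, query): "mask" (480x640 bool, what is visible of it) and "centre" ([column, row] in pixels, amid what is visible of it).
- nets.mark_of(camera, query): "centre" ([column, row] in pixels: a listed point, or the origin of a listed thing).
The state is a dict: "time": time; "qpos": joint angles; "joint_vel": joint speeds; "joint_torque": joint torques, N m; "tcp_pos": TCP position; "ee_rot": TCP orientation; "force": force on the tool from outside, world axes, zero at the start; "ft_torque": the same for the moment, N m; "gripper_width": finger opening in m; "grip_force": force on a finger pad.
Only numpy, scipy, OpenCV 4.12 (cv2) and the standard library are available. Lean on these libraries where they do the work, as an engineer would, in place of code of your own. Each camera call takes 0.05 s, during which the arm holds its last target. There are 200 camera calls.

## Working session

There is one attempt and no reset: what is moved stays moved. The work goes in short steps, each a Python script; the robot and the scene stay as the last script left them, time stands still between calls to the robot, and variables do not carry over. Pictures are saved under pics/ and viewed, at most 10 in all, crops included, and the job is handed in when it is done.

```bash
ls; mkdir -p pics; python3 - <<'E'
from station import env, effector, solver, observe, eyes, job, nets
import cv2, numpy as np
out=[]
for c in ("side","top"):
    d=eyes.capture(c); cv2.imwrite(f"pics/{c}0.png",d["frame"])
    print(c,d["camera_matrix"].round(1).tolist(),d["rvec"],d["tvec"])
    for q in ("cab","rib","box_mid","jar","dropper","dish","beaker","washbottle"):
        print(q,[(round(m["conf"],2),np.round(m["centre"],1).tolist()) for m in nets.mark_of(c,q)[:4]])
print(observe())
E
```

```text
pics
side [[565.5, 0.0, 331.0], [0.0, 565.5, 230.9], [0.0, 0.0, 1.0]] [ 2.43859466 -0.09088636  0.03478716] [-0.57031672 -0.06102187  1.10988643]
cab [(0.88, [311.9, 151.6])]
rib [(0.62, [314.9, 119.1])]
box_mid [(0.9, [432.3, 250.9]), (0.7, [338.3, 287.0]), (0.69, [354.3, 202.6])]
jar [(0.62, [259.6, 165.4])]
dropper [(0.95, [412.8, 177.3])]
dish [(0.73, [243.8, 238.4]), (0.51, [315.2, 149.5])]
beaker [(0.83, [282.3, 389.8])]
washbottle [(0.95, [403.9, 401.7])]
top [[450.4, 0.0, 322.6], [0.0, 450.4, 239.0], [0.0, 0.0, 1.0]] [ 2.15358301 -2.14271979  0.12979781] [-0.15999608  0.57272227  0.81835411]
cab [(0.65, [187.9, 257.3])]
rib [(0.67, [214.0, 246.3])]
box_mid [(0.75, [378.0, 250.3]), (0.65, [341.4, 154.5])]
jar []
dropper [(0.82, [240.3, 160.3])]
dish [(0.97, [304.2, 327.4])]
beaker [(0.88, [465.2, 297.3])]
washbottle [(0.73, [474.6, 202.9]), (0.65, [307.4, 327.0])]
{'time': 0.9, 'qpos': array([ 1.16397993e+00,  5.26832067e-02,  1.61286461e+00, -2.04346310e-05,
        1.47599392e+00, -1.18987744e-01]), 'joint_vel': array([-0.00150022, -0.00036171, -0.00114653,  0.00050317, -0.0010401 ,
       -0.00131326]), 'joint_torque': array([ 1.26965784e-03, -3.93684518e+01, -3.70473504e+01,  4.57922545e-05,
        3.85853491e-04,  2.17308701e-05]), 'tcp_pos': array([0.17741746, 0.59928885, 0.19543516]), 'ee_rot': array([4.50553419e-01, 3.10908338e+00, 6.89314274e-05]), 'force': array([-0.93581764,  0.50365085, -0.16720166]), 'ft_torque': array([-0.01652639,  0.0241188 , -0.03941216]), 'grip_force': 0.0, 'gripper_width': 0.08549714862534671}
```

View pics/side0.png

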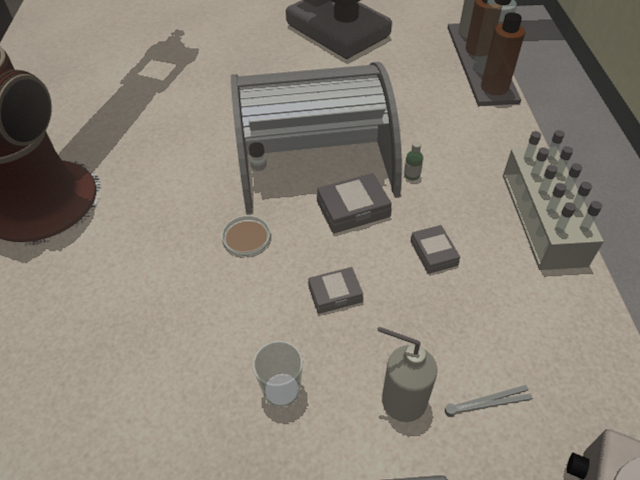

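View pics/top0.png

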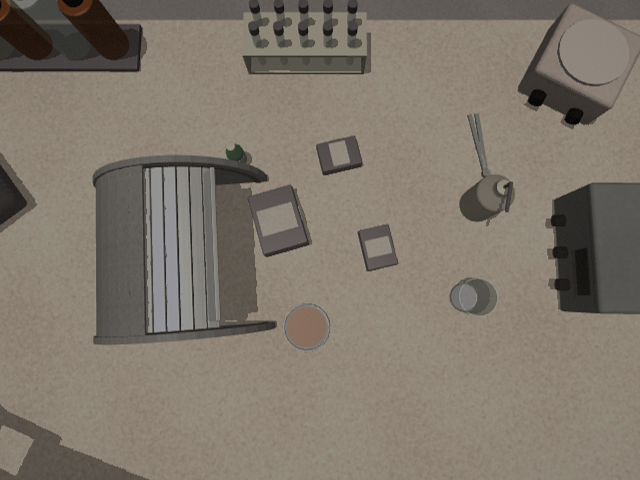

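The side view shows the store mouth facing the camera, with its tips at about (249,210) and (397,192). The large box is skewed in the mouth at (354,202), with two small decoy boxes in front. In the top view the front tips are at (274,324) and (266,179), and the box top corners are at about (249,191), (292,185), (310,242) and (267,254).

```bash
cat > h.py <<'E'
from station import env, effector, solver, observe, eyes, job, nets
import cv2, numpy as np
from scipy.spatial.transform import Rotation as R
def cam(c):
    d=eyes.capture(c); return d
def ray(d,uv):
    K=d["camera_matrix"];M=cv2.Rodrigues(np.array(d["rvec"],float))[0];t=np.array(d["tvec"],float).ravel()
    r=M.T@np.linalg.inv(K)@np.array([uv[0],uv[1],1.]); return -M.T@t, r
def onz(d,uv,z):
    o,r=ray(d,uv); return o+r*(z-o[2])/r[2]
def proj(d,P):
    return cv2.projectPoints(np.atleast_2d(np.array(P,float)),np.array(d["rvec"],float),np.array(d["tvec"],float),d["camera_matrix"],None)[0].reshape(-1,2)
E
python3 - <<'E'
from h import *
s=cam("side");t=cam("top")
np.set_printoptions(precision=4,suppress=True)
print("camS",ray(s,(0,0))[0],"camT",ray(t,(0,0))[0])
for n,d,l in (("side",s,[(249,211),(397,194)]),("top",t,[(275,325),(267,180)])):
    for p in l: print(n,"tip",onz(d,p,0))
for p in [(249,191),(292,185),(310,242),(267,254)]: print("boxtop",onz(t,p,.04))
for p in [(317,187),(381,176),(391,203),(329,220)]: print("boxS",onz(s,p,.04))
for n,d,ms in (("side",s,["dish","dropper","beaker","washbottle","jar","cab"]),("top",t,["dish","dropper","beaker","washbottle","cab"])):
    for q in ms:
        m=nets.mark_of(n,q)
        if m: print(n,q,onz(d,m[0]["centre"],0))
# slat ends top view: cheek outer rear corners
for p in [(95,342),(95,181)]: print("rear", onz(t,p,0.0))
E
```

```text
camS [ 0.5107 -0.8035  0.809 ] camT [ 0.4613 -0.1668  0.8847]
side tip [ 0.4086 -0.0601  0.    ]
side tip [ 0.7003 -0.0361  0.    ]
top tip [ 0.4101 -0.0655  0.    ]
top tip [ 0.698  -0.0436  0.    ]
boxtop [ 0.6655 -0.015   0.04  ]
boxtop [ 0.6776 -0.0976  0.04  ]
boxtop [ 0.5673 -0.1332  0.04  ]
boxtop [ 0.5441 -0.0523  0.04  ]
boxS [ 0.5417 -0.0445  0.04  ]
boxS [ 0.6673 -0.0238  0.04  ]
boxS [ 0.6764 -0.0962  0.04  ]
boxS [ 0.5584 -0.1296  0.04  ]
side dish [ 0.4072 -0.132   0.    ]
side dropper [0.7416 0.0125 0.    ]
side beaker [ 0.4654 -0.4338  0.    ]
side washbottle [ 0.6478 -0.4597  0.    ]
side jar [0.4256 0.055  0.    ]
side cab [0.5453 0.1056 0.    ]
top dish [ 0.4067 -0.1274  0.    ]
top dropper [0.7424 0.0099 0.    ]
top beaker [ 0.4675 -0.4319  0.    ]
top washbottle [ 0.6464 -0.4569  0.    ]
top cab [0.5411 0.1096 0.    ]
rear [0.3756 0.2823 0.    ]
rear [0.695  0.3055 0.    ]
```

```bash
cat >> h.py <<'E'
O=np.array([0.542,0.111,0]); YAW=np.radians(94.4)
def S(x,y,z): # store -> world
    c,s=np.cos(YAW),np.sin(YAW); return O+np.array([c*x-s*y,s*x+c*y,z])
def inv(P):
    c,s=np.cos(YAW),np.sin(YAW); d=np.asarray(P)-O; return np.array([c*d[0]+s*d[1],-s*d[0]+c*d[1],d[2]])
def rib(e,r,y=0): return S(-r*np.cos(e),y,r*np.sin(e))
E
python3 - <<'E'
from h import *
from scipy.optimize import least_squares
np.set_printoptions(precision=4,suppress=True)
D={"side":cam("side"),"top":cam("top")}
uv={k:np.array(nets.mark_of(k,"rib")[0]["centre"]) for k in D}
f=lambda P:np.concatenate([proj(D[k],P)[0]-uv[k] for k in D])
P=least_squares(f,[.54,.0,.13]); q=inv(P.x); print("rib",P.x,"store",q,"res",P.fun,"r",np.hypot(q[0],q[2]),"e",np.arctan2(q[2],-q[0]))
e=np.arctan2(q[2],-q[0])
im=[]
for k,d in D.items():
    g=cv2.resize(d["frame"],None,fx=2,fy=2)
    def line(pts,c): cv2.polylines(g,[(proj(d,pts)*2+.5).astype(int)],False,c,1)
    for y in(-.14,.14): line([S(-.166*np.cos(a),y,.166*np.sin(a)) for a in np.linspace(0,np.pi,40)],(0,255,0))
    for r in(.152,.195): line([rib(e,r,-.125),rib(e,r,.125)],(0,0,255))
    b=np.array([.611,-.074,.04]);a=np.radians(103.4)
    line([b+[np.cos(a)*i*.045-np.sin(a)*j*.06,np.sin(a)*i*.045+np.cos(a)*j*.06,0] for i,j in((1,1),(1,-1),(-1,-1),(-1,1),(1,1))],(255,0,0))
    im.append(g[100:520,440:840] if k=="side" else g[270:690,180:640][:, :400+60])
h=np.hstack(im); cv2.imwrite("pics/ov.png",cv2.resize(h,(800,int(h.shape[0]*800/h.shape[1]))))
E
```

```text
rib [0.548  0.0246 0.1477] store [-0.0866  0.0006  0.1477] res [-0.6365  0.1217 -0.0331 -0.5813] r 0.1711757356618581 e 1.0404293461006502
```

View pics/ov.png

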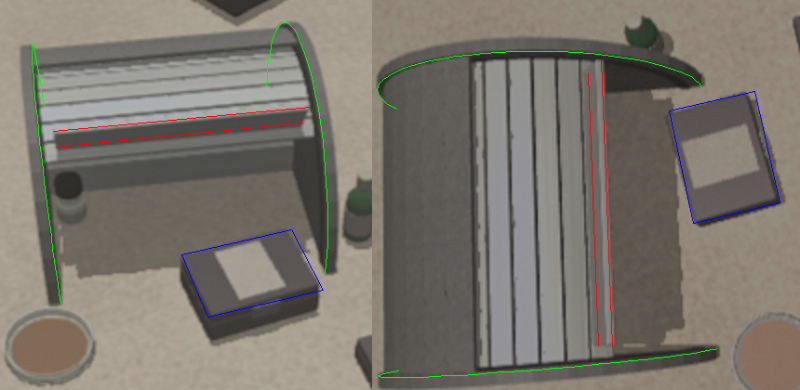

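The overlay fits to a few mm: the rib is at elevation about 1.04, and the cheeks and box line up. Next is opening the door.

```bash
cat >> h.py <<'E'
def orient(sign=1,tilt=0):
    # tool z down, tool y along +-store y; tilt>0 leans the body toward store -x
    y=sign*(S(0,1,0)-O); xs=S(1,0,0)-O
    z=np.cos(tilt)*np.array([0,0,-1.])+np.sin(tilt)*xs
    return R.from_matrix(np.c_[np.cross(y,z),y,z]).as_rotvec()
def st(): 
    o=observe(); print("t %.1f tcp"%o["time"],inv(o["tcp_pos"]).round(4),"F",o["force"].round(1),"q",o["qpos"].round(2))
E
python3 - <<'E'
from h import *
e0=1.04
def P(e,gap): return S(-.195*np.cos(e)-.004-.011-gap,0,.195*np.sin(e)-.025)
p=P(e0,.03)
for s in(1,-1): print(s,solver.solve_ik(p,orient(s)))
s=min((1,-1),key=lambda s:abs(solver.solve_ik(p,orient(s))[5]) if solver.solve_ik(p,orient(s)) is not None else 9)
o=observe()
effector.grasp(20)
env.move_l(o["tcp_pos"]+[0,0,.17],vel=.25)
env.reach(p+[0,0,.2],orient(s)); st()
env.move_l(p,vel=.2); st()
for e in np.linspace(e0,1.54,6):
    hit=env.move_l(P(e,0),vel=.08,force_limit=25); st()
    if hit: print("hit",e);break
else: print("extra",env.move_l(P(1.54,-.012),vel=.04,force_limit=12)); st()
d=cam("side");cv2.imwrite("pics/open.png",d["frame"][40:300,180:480])
E
```

```text
1 [-1.92667277e-01 -7.87144299e-02  1.83151330e+00 -4.44089210e-16
  1.38879378e+00  2.87213089e+00]
-1 [-1.92667277e-01 -7.87144299e-02  1.83151330e+00 -4.44089210e-16
  1.38879378e+00 -2.69461764e-01]
t 6.0 tcp [-1.430e-01 -1.000e-04  3.432e-01] F [ 0.5  0.3 -0.1] q [-0.19 -0.16  1.58  0.    1.73 -0.27]
t 7.1 tcp [-0.144  -0.001   0.1448] F [0.1 1.  1.1] q [-0.19 -0.08  1.83 -0.    1.39 -0.27]
t 7.6 tcp [-0.1132 -0.      0.1433] F [ 0.3 -0.5 -0.1] q [-0.14 -0.09  1.84 -0.    1.39 -0.22]
t 8.0 tcp [-0.0961 -0.0004  0.1528] F [ 1.1 -0.3 -0. ] q [-0.11 -0.1   1.83 -0.    1.41 -0.19]
t 8.4 tcp [-0.0779 -0.0002  0.1598] F [ 0.4 -0.6 -0.3] q [-0.07 -0.1   1.83 -0.    1.42 -0.15]
t 8.8 tcp [-5.910e-02 -1.000e-04  1.651e-01] F [ 0.5 -1.   0.6] q [-0.04 -0.11  1.82 -0.    1.43 -0.12]
t 9.2 tcp [-0.0399 -0.      0.1685] F [-0.3 -0.3  0.4] q [-0.01 -0.11  1.82 -0.    1.43 -0.08]
t 9.6 tcp [-0.0205 -0.      0.17  ] F [ 0.6  0.2 -0.8] q [ 0.03 -0.11  1.81 -0.    1.44 -0.05]
extra False
t 10.0 tcp [-0.0088  0.      0.1699] F [-0.3 -0.5 -0.8] q [ 0.05 -0.1   1.81 -0.    1.44 -0.03]
```

View pics/open.png

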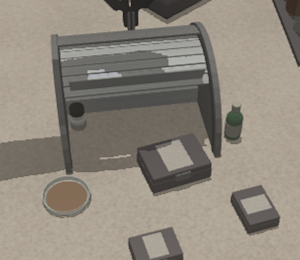

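```bash
python3 - <<'E'
from h import *
d=cam("side"); o=observe()
print(o["tcp_pos"],R.from_rotvec(o["ee_rot"]).as_matrix().round(2).tolist(),o["gripper_width"])
print("tcp px",proj(d,o["tcp_pos"]), "rib pts",proj(d,[rib(1.04,.195),rib(1.54,.195),rib(1.04,.152),rib(1.54,.152)]).round(0).tolist())
print([(m["conf"],m["centre"]) for m in nets.mark_of("side","rib")])
g=d["frame"][20:200,200:440].copy()
cv2.imwrite("pics/open2.png",cv2.resize(g,(800,600),interpolation=cv2.INTER_CUBIC))
E
```

```text
[0.54267509 0.10196553 0.16987612] [[-0.08, 1.0, -0.0], [1.0, 0.08, -0.0], [-0.0, -0.0, -1.0]] 5.880137667387085e-05
tcp px [[311.74575201  83.75303513]] rib pts [[318.0, 114.0], [311.0, 71.0], [317.0, 123.0], [312.0, 90.0]]
[(0.7, [316.6, 117.4])]
```

View pics/open2.png

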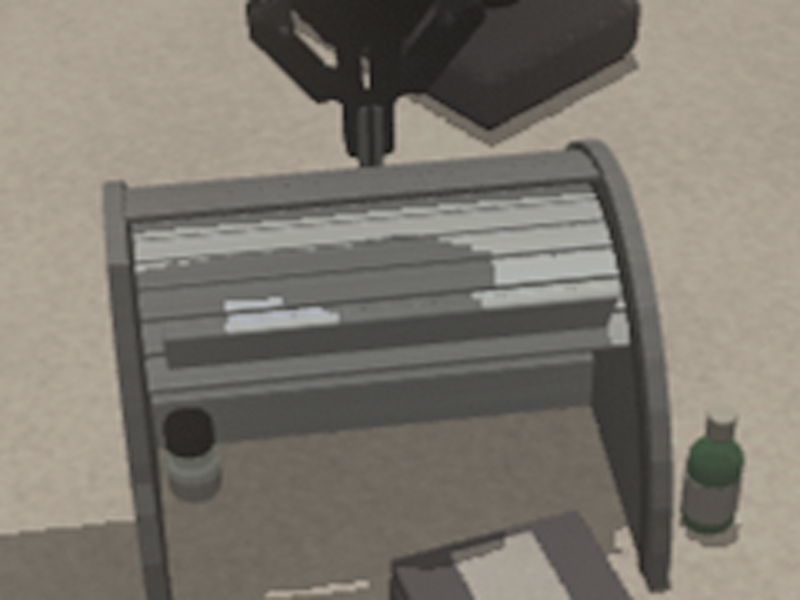

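The rib hasn't moved, at zoomed (165,345) to (615,310). The fingertip shows at zoomed (370,165), px (311,69), when TCP should project to (312,84). I need to know where the tip really is, so I'll check with the top camera.

```bash
python3 - <<'E'
from h import *
s=cam("side");d=cam("top"); o=observe()
T=o["tcp_pos"]; pts=[T+[0,0,h] for h in(0,.02,.04,.06,.073)]
print("side",proj(s,pts).round(0).tolist()); print("top",proj(d,pts).round(0).tolist())
a=s["frame"][0:130,240:400];b=d["frame"][150:350,90:290]
for im,c,off in((a,s,(240,0)),(b,d,(90,150))):
    pass
def mk(f,c,off,w,h):
    g=cv2.resize(f[off[1]:off[1]+h,off[0]:off[0]+w],(400,400*h//w))
    k=400/w
    for p in proj(c,pts): cv2.circle(g,tuple(((p-off)*k).astype(int)),2,(0,0,255),-1)
    for r in(.152,.195): cv2.polylines(g,[((proj(c,[rib(1.04,r,-.125),rib(1.04,r,.125)])-off)*k).astype(int)],False,(0,255,0),1)
    return cv2.copyMakeBorder(g,0,400-g.shape[0],0,0,cv2.BORDER_CONSTANT)
cv2.imwrite("pics/chk.png",np.hstack([mk(s["frame"],s,(220,0),180,180),mk(d["frame"],d,(90,150),200,200)]))
E
```

```text
side [[312.0, 84.0], [312.0, 75.0], [311.0, 65.0], [311.0, 56.0], [311.0, 49.0]]
top [[160.0, 246.0], [155.0, 245.0], [150.0, 243.0], [145.0, 242.0], [142.0, 241.0]]
```

View pics/chk.png

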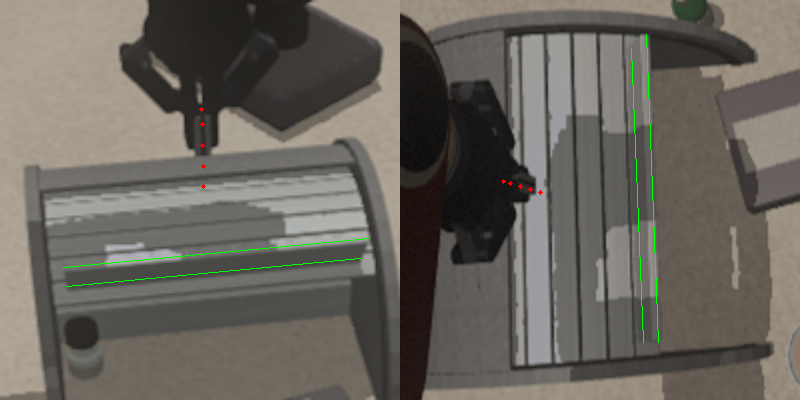

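Both views suggest the closed fingertip sits about 30 mm above the reported TCP, so it passed over the rib. I'll measure the height by touching clear bench, and check for any lateral offset there too.

```bash
python3 - <<'E'
from h import *
o=observe(); rot=orient(-1)
env.move_l(o["tcp_pos"]+[0,0,.12],vel=.25)
env.reach(np.array([.40,-.28,.12]),rot)
print(env.move_l(np.array([.40,-.28,.012]),vel=.12,force_limit=6)); 
o=observe(); print(o["time"],o["tcp_pos"],o["force"])
s=cam("side");d=cam("top")
T=o["tcp_pos"]; pts=[T+[0,0,h] for h in(0,.02,.04)]
def mk(c):
    p=proj(c,pts); off=(p[0]-[50,70]).astype(int); off=np.maximum(off,0)
    g=cv2.resize(c["frame"][off[1]:off[1]+100,off[0]:off[0]+100],(400,400))
    for q in p: cv2.circle(g,tuple(((q-off)*4).astype(int)),2,(0,0,255),-1)
    return g
cv2.imwrite("pics/touch.png",np.hstack([mk(s),mk(d)]))
E
```

```text
False
13.5917 [ 0.40064489 -0.28055702  0.01289413] [-0.59064741 -0.11750202 -0.19545765]
```

View pics/touch.png

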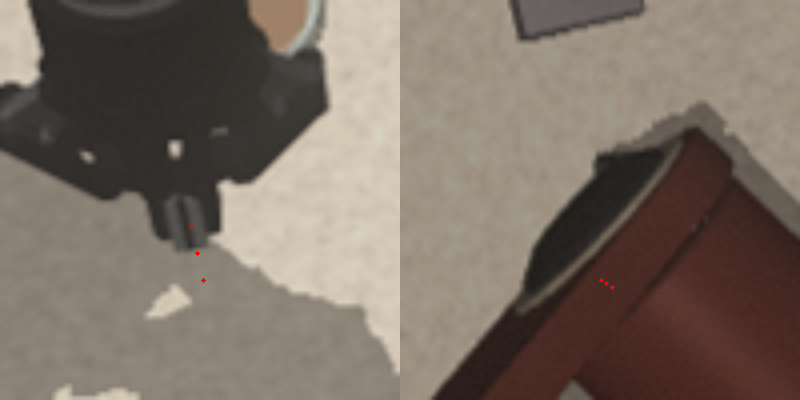

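```bash
python3 - <<'E'
from h import *
o=observe(); T=o["tcp_pos"]
for z in (-.01,-.035):
    h=env.move_l(np.array([.40,-.28,z]),vel=.04,force_limit=5); o=observe(); print(h,o["time"],o["tcp_pos"],o["force"])
    if h: break
env.move_l(np.array([.40,-.28,.05]),vel=.15)
E
```

```text
False 14.3917 [ 0.39999957 -0.27997399 -0.01010569] [-0.00862497  0.36554325  0.02430033]
True 15.0333 [ 0.39931802 -0.27937154 -0.03582437] [-0.30417503 -0.16688497  4.38646284]
```

The bench touch came at TCP z of about −0.034. So the real fingertip is 34 mm above the reported TCP, with no visible lateral offset. I'll redo the opening with that correction.

```bash
cat >> h.py <<'E'
DZ=np.array([0,0,.034])  # real tip above reported TCP (tool down)
E
python3 - <<'E'
from h import *
e0=1.04; rot=orient(-1)
def P(e,gap): return S(-.195*np.cos(e)-.004-.011-gap,0,.195*np.sin(e)-.025)-DZ
o=observe(); env.move_l(o["tcp_pos"]*[1,1,0]+[0,0,.16],vel=.25)
p=P(e0,.03)
env.reach(p+[0,0,.04],rot); env.move_l(p,vel=.15); st()
for e in np.linspace(e0,1.54,6):
    hit=env.move_l(P(e,0),vel=.08,force_limit=25); st()
    if hit: print("hit",e);break
else: print("extra",env.move_l(P(1.54,-.015),vel=.04,force_limit=15)); st()
s=cam("side");print([(m["conf"],m["centre"]) for m in nets.mark_of("side","rib")],proj(s,[rib(1.54,.173),rib(1.04,.173)]))
o=observe(); env.move_l(o["tcp_pos"]-(S(.04,0,0)-O),vel=.15)
s=cam("side");t=cam("top");cv2.imwrite("pics/op3.png",np.hstack([s["frame"][40:290,180:480],t["frame"][130:380,80:380]]))
print([(m["conf"],m["centre"]) for m in nets.mark_of("side","rib")])
E
```

```text
t 17.9 tcp [-0.1445  0.0007  0.1087] F [0.9 0.  1. ] q [-0.19 -0.05  1.86 -0.    1.33 -0.27]
t 18.4 tcp [-0.113  -0.0002  0.1095] F [ 0.6 -0.8 -0.2] q [-0.14 -0.06  1.87  0.    1.33 -0.22]
t 18.8 tcp [-0.0957 -0.0002  0.1185] F [ 0.7 -0.8 -0. ] q [-0.11 -0.07  1.86  0.    1.35 -0.19]
t 19.2 tcp [-0.0776 -0.      0.1256] F [ 0.2 -0.1  0.5] q [-0.07 -0.08  1.86  0.    1.36 -0.15]
t 19.6 tcp [-0.0588 -0.      0.1309] F [ 0.3 -0.3 -0.5] q [-0.04 -0.08  1.85  0.    1.37 -0.12]
t 20.0 tcp [-0.0397  0.      0.1343] F [-0.3  0.1  0.9] q [-0.01 -0.08  1.85  0.    1.37 -0.08]
t 20.4 tcp [-0.021 -0.     0.136] F [-0.5 -4.1  0.3] q [ 0.03 -0.08  1.84 -0.    1.38 -0.05]
extra True
t 20.6 tcp [-2.160e-02  1.000e-04  1.358e-01] F [-0.4 -2.5  0.9] q [ 0.03 -0.08  1.84 -0.01  1.38 -0.04]
[(0.62, [309.7, 76.5])] [[311.46161044  81.23864948]
 [317.56975082 118.45958829]]
[(0.58, [310.7, 78.1]), (0.58, [412.0, 178.5]), (0.48, [312.2, 149.1])]
```

View pics/op3.png

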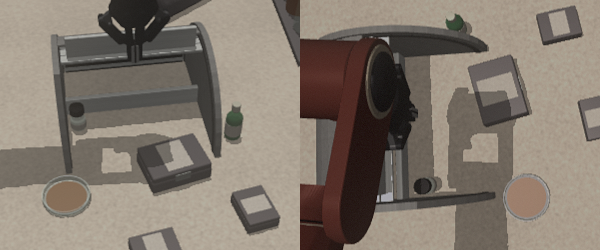

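The door is fully open: it met the stop where the geometry predicted, and in the picture the rib is on top. Next is the box. I'll compute the decoy positions and push with the closed finger first, on the +y side, to square it.

```bash
python3 - <<'E'
from h import *
rot=orient(-1)
o=observe(); env.move_l(o["tcp_pos"]-(S(.12,0,0)-O)+[0,0,.02],vel=.25)
s=cam("side")
for m in nets.mark_of("side","box_mid"): print("box-like",m["conf"],inv(onz(s,m["centre"],.02)).round(3))
p=S(-.275,-.042,.012)-DZ
env.reach(p+[0,0,.06],rot); print(env.move_l(p,vel=.15,force_limit=10)); st()
s=cam("side");cv2.imwrite("pics/pre.png",s["frame"][0:340,100:540])
E
```

```text
box-like 0.65 [-0.374  0.01   0.02 ]
box-like 0.65 [-0.322 -0.178  0.02 ]
box-like 0.56 [-0.188 -0.053  0.02 ]
box-like 0.3 [-0.546  0.117  0.02 ]
False
t 23.2 tcp [-0.2748 -0.0428 -0.0207] F [ 0.4 -0.2 -0.5] q [-0.38  0.27  1.75  0.    1.11 -0.45]
```

View pics/pre.png

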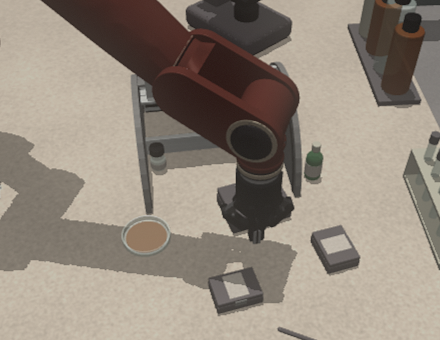

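```bash
python3 - <<'E'
from h import *
s=cam("side"); T=observe()["tcp_pos"]+DZ
for h in (0,.1,.15,.2,.25,.3): print(h,proj(s,[T+[0,0,h],T+[0,0,h]-(S(.05,0,0)-O)]).round(0).tolist())
E
```

```text
0 [[357.0, 241.0], [362.0, 262.0]]
0.1 [[359.0, 203.0], [364.0, 225.0]]
0.15 [[360.0, 182.0], [366.0, 204.0]]
0.2 [[361.0, 159.0], [368.0, 181.0]]
0.25 [[363.0, 134.0], [369.0, 156.0]]
0.3 [[364.0, 106.0], [371.0, 129.0]]
```

The side view shows the closed finger just in front of the box, at about (255,238) in the crop. The wrist links sit more than 0.2 m above the tip, so they clear the rib top. Pushing now.

```bash
python3 - <<'E'
from h import *
def B(x,y,z): return S(x,y,z)-DZ
print(env.move_l(B(-.165,-.042,.012),vel=.07,force_limit=12)); st()
env.move_l(B(-.19,-.05,.012),vel=.15)
effector.open_gripper()
env.move_l(B(-.19,-.05,.004),vel=.1)
h=env.move_l(B(-.112,-.05,.004),vel=.07,force_limit=15); st()
if not h:
    print("stop",env.move_l(B(-.085,-.05,.004),vel=.03,force_limit=12)); st()
o=observe(); env.move_l(o["tcp_pos"]-(S(.13,0,0)-O),vel=.2); st()
env.move_l(observe()["tcp_pos"]+[0,0,.25],vel=.25)
s=cam("side");t=cam("top")
for n,d in(("side",s),("top",t)):
    for m in nets.mark_of(n,"box_mid")[:4]: print(n,round(m["conf"],2),inv(onz(d,m["centre"],.02)).round(3))
cv2.imwrite("pics/home.png",cv2.resize(np.hstack([s["frame"][50:250,210:430],t["frame"][140:340,130:350]]),(800,364)))
E
```

```text
False
t 25.1 tcp [-0.165  -0.0421 -0.022 ] F [ 0.5 -0.6 -0.6] q [-0.21  0.22  1.82  0.    1.1  -0.29]
t 27.7 tcp [-0.1118 -0.0496 -0.0303] F [-0.6 -0.8 -0.3] q [-0.12  0.24  1.82  0.    1.09 -0.2 ]
stop True
t 28.2 tcp [-0.1012 -0.0498 -0.0303] F [-0.3 -1.9  2.1] q [-0.1   0.23  1.82 -0.01  1.09 -0.17]
t 29.0 tcp [-0.2303 -0.0495 -0.0307] F [-0.4 -0.1 -0.3] q [-0.3   0.28  1.77 -0.    1.1  -0.38]
side 0.93 [-0.046 -0.06   0.02 ]
side 0.89 [-0.374  0.006  0.02 ]
side 0.65 [-0.319 -0.178  0.02 ]
top 0.94 [-0.048 -0.062  0.02 ]
top 0.93 [-0.319 -0.178  0.02 ]
top 0.89 [-0.369  0.011  0.02 ]
```

View pics/home.png

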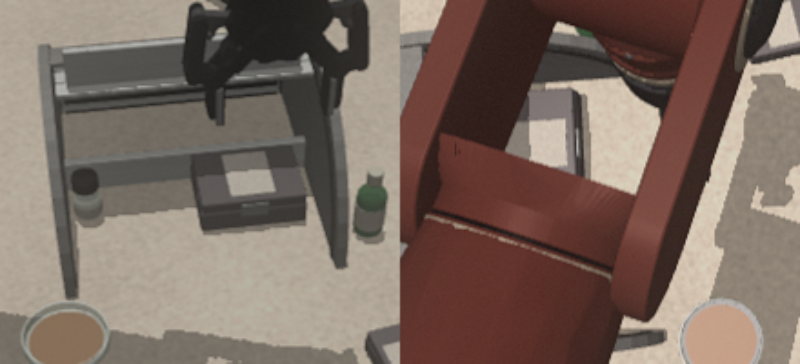

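The box is home and square: the push stopped at x=−0.1012, as expected, and both cameras put its centre at x of about −0.046. The jar, dropper and dish are undisturbed. Closing the door now.

```bash
python3 - <<'E'
from h import *
rot=orient(-1)
def P(e,gap=0):
    rc=np.interp(e,[.8,1.2],[.188,.178])
    return S(-rc*np.cos(e)+.004*np.sin(e)+.011+gap,0,rc*np.sin(e)+.004*np.cos(e))-DZ
effector.grasp(20)
p=P(1.54,.025); T=observe()["tcp_pos"]
env.move_l(np.array([*S(-.2,0,0)[:2],p[2]+.06]),rotation=rot,vel=.25)
env.move_l(p+[0,0,.06],vel=.25); print("down",env.move_l(p,vel=.12,force_limit=6)); st()
for e in np.linspace(1.5,.18,15):
    h=env.move_l(P(e),vel=.07,force_limit=20)
    if h: print("hit",e); break
st()
if not h: print("end",env.move_l(P(.06),vel=.03,force_limit=15))
st(); print("expected",inv(P(.14)))
env.move_l(observe()["tcp_pos"]+[0,0,.05]-(S(.05,0,0)-O),vel=.2)
env.move_l(observe()["tcp_pos"]+[0,0,.25]-(S(.05,0,0)-O),vel=.25); st()
s=cam("side");t=cam("top")
for n,d in(("side",s),("top",t)): print([(round(m["conf"],2),m["centre"]) for m in nets.mark_of(n,"rib")],proj(d,[rib(.14,.173),rib(.24,.173)]).round(1).tolist())
for q in("dish","dropper","beaker","washbottle"):
    m=nets.mark_of("side",q)
    if m: print(q,onz(s,m[0]["centre"],0).round(3))
E
```

```text
down False
t 33.3 tcp [ 0.0342 -0.0003  0.1444] F [-0.2 -0.1  0.5] q [ 0.13 -0.07  1.82 -0.    1.39  0.05]
t 39.4 tcp [-0.1732  0.0007  0.0027] F [-0.8  0.5  0.2] q [-0.24  0.1   1.91 -0.    1.14 -0.32]
end True
t 39.9 tcp [-0.1751 -0.0007 -0.0064] F [-1.8  0.9  7.9] q [-0.25  0.11  1.91  0.    1.12 -0.32]
expected [-1.74602435e-01 -6.93889390e-18 -3.80503046e-03]
t 41.6 tcp [-0.2741  0.0004  0.2906] F [ 0.5  0.4 -0.7] q [-0.41 -0.08  1.58  0.    1.64 -0.49]
[(0.91, [322.6, 199.0])] [[324.6, 198.2], [324.3, 190.8]]
[(0.84, [273.6, 246.5])] [[272.1, 249.1], [269.3, 248.2]]
dish [ 0.405 -0.134  0.   ]
dropper [0.741 0.017 0.   ]
beaker [ 0.468 -0.429  0.   ]
washbottle [ 0.646 -0.468  0.   ]
```

```bash
python3 -c "
from station import job
print(job.close_job())"
```

```text
the job is handed in; nothing more can be done
None
```

The job is handed in at about 42 s: the door was rolled fully open, the slide box pushed square against the back stop, and the door rolled fully shut. The bottles, beaker and dish still measured in place after the door was shut, and the jar was standing in place when last seen before that. Judging result not returned.

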